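Close the studio jars with their piled-up lids

ROBOT

A 6-joint arm with a two-finger parallel gripper is mounted at the origin on the work surface. World frame = base frame: x ahead of the robot, y to its left, z up, the work surface at z = 0. Lengths are in m, angles in degrees, forces in N, time in s.
With the tool pointing down it reaches from about 0.3 to 0.75 m from the base axis. Payload 8.5 kg.
Tool frame: the origin (TCP) lies at the very end of the fingers, on their centre line; the grasp point (between the pads) lies 19 mm behind it (env.pinch_z is the distance from the TCP to the grasp point, in m); z points along the fingers, y is the line along which they close (so a half turn about z gives the same grasp; the last joint's range is limited). The gripper opens to 85 mm and grips with 20 to 120 N. Pads are 22 mm wide; open, the fingers measure 114 mm over their backs; the gripper's body (76 mm by 85 mm) begins 54 mm behind the grasp point. The pads swing forward as they close: fully open they stand 13 mm farther back than shut.
Start: joints at [-89.399, 21.807, 74.336, -0, 83.858, -12.336], TCP at [0.123, -0.536, 0.231] pointing down, gripper open.
Joint ranges: [-178.18, 178.18], [-50.72, 133.34], [12.68, 142.11], [-81.47, 261.47], [9.98, 163.14], [-165.26, 165.26]. Speed limits (degrees/s): [136.94, 136.94, 180, 180, 180, 180].

INTERFACE

Orientations are given as a 3x3 rotation matrix whose columns are the frame's x, y, z axes.
In Python, from rig import env, viewer gives the robot as it stands.
- The arm moves only by the tool drive_tool, never from a script. Its argument "series" is a list of rows, each a list of 3 entries, a list of its own where there are three numbers: the shift along the tool's x, y, z in m, then the turn about the tool's z in degrees, then the finger opening in m, from 0 to 0.0854. A call has 1 to 20 rows; each row is the pose to reach, as a shift and turn from the pose commanded when the call began, along the tool's axes at that moment; what a row does not reach only later rows make up. A row lasts 1/10 s, in which the tool goes at most 50 mm and 8.59 degrees, less where a joint would pass 70% of its speed; a pose out of reach is approached as far as the arm can. A call with a gripper value outside its range is refused whole. The fingers move at their own pace and stop on an object; "newtons" is the grip in N (left out, the last holds). Time passes only in rows, so rows that repeat a pose let the fingers close. It gives the time, the measured TCP pose, the force, the opening and the grip force at its end, in the units of the state.
- env.observe(): the state, without advancing time (a new reading comes with each control period).
- viewer.get_image(name): name is "scene" or "top" or "wrist"; returns a dict with "img" (400x640x3 uint8, red, green, blue), "depth" (400x640 float32, m along the optical axis (not along the pixel's ray), 0 where there is no reading), "camera_matrix" (3x3 intrinsics, pixels), "distortion" ([k1, k2, p1, p2, k3] as OpenCV has them; the pictures are not rectified), "rvec" (rotation vector, rad) and "tvec" (3), from world to camera coordinates, as OpenCV has them. Camera axes: x right, y down, z forward; pixel columns grow to the right and rows downward; lengths in m; the calibration is good to about 2 mm. A picture is of the moment at which its call begins.
- env.close_job(): hands the job in; it is judged then, once.
The state is a dict: "time_s": time; "q": joint angles; "qvel": joint speeds; "joint_efforts": joint torques, N m; "position": TCP position; "tool_rot": TCP orientation; "ft_force": force on the tool from outside, world axes, zero at the start; "wrist_torque": the same for the moment, N m; "grip_width": finger opening in m; "gripper_force": force on a finger pad.
Only numpy, scipy, OpenCV 4.12 (cv2) and the standard library are available. Lean on these libraries where they do the work, as an engineer would, in place of code of your own. Each camera call takes 0.05 s, during which the arm holds its last target. There are 200 camera calls.

TASK

Packing up in the pottery studio: take the pile of four cap lids apart and put each lid, the right way up, on its own jar by size (largest lid on the widest neck, smallest on the narrowest), fully down and level. Leave the jars standing on the table where they are.

Things in the scene. Friction and masses are not known exactly. Their poses are not given: they have to be found in the camera images.
- lid_small_centre (a point): The smallest of four cap lids, plain bisque like the jars: a rigid straight round cap, flat on top, 38 mm across, 28 mm tall, open below, 22 mm deep inside, 32 mm bore; about 32 g. Starts on top of the pile. The point is its centre, 14 mm above its underside; z up through its top.
- lid_straight_centre (a point): The second smallest of four cap lids, plain bisque like the jars: a rigid straight round cap, flat on top, 48 mm across, 28 mm tall, open below, 22 mm deep inside, 41 mm bore; about 48 g. Starts third from the bottom of the pile. The point is its centre, 14 mm above its underside; z up through its top.
- lid_tall_centre (a point): The second largest of four cap lids, plain bisque like the jars: a rigid straight round cap, flat on top, 58 mm across, 28 mm tall, open below, 22 mm deep inside, 51 mm bore; about 65 g. Starts second from the bottom of the pile. The point is its centre, 14 mm above its underside; z up through its top.
- lid_wide_centre (a point): The largest of four cap lids, plain bisque like the jars: a rigid straight round cap, flat on top, 68 mm across, 28 mm tall, open below, 22 mm deep inside, 61 mm bore; about 85 g. Starts at the bottom of the pile, on the table; all are open side down, roughly centred. The point is its centre, 14 mm above its underside; z up through its top.
- jar_small: The smallest jar: a little globe, 66 mm wide. Plain bisque, open, stands loose. Origin: centre of its underside, z up; rim 82 mm above it. Its neck, the top 26 mm, is a cone 26 mm across at its foot, 16 mm at the rim. The 38 mm lid goes loosely over it and rests on the rim: seated, the lid's centre is 74 mm above the origin.
- jar_straight: The straight-sided jar: a cylinder 74 mm wide. Plain bisque, open, stands loose. Origin: centre of its underside, z up; rim 111 mm above it. Its neck, the top 26 mm, is a cone 35 mm across at its foot, 23 mm at the rim. The 48 mm lid goes loosely over it and rests on the rim: seated, the lid's centre is 103 mm above the origin.
- jar_tall: The tallest jar: slender foot, 88 mm wide at a high shoulder. Plain bisque, open, stands loose. Origin: centre of its underside, z up; rim 156 mm above it. Its neck, the top 26 mm, is a cone 45 mm across at its foot, 33 mm at the rim. The 58 mm lid goes loosely over it and rests on the rim: seated, the lid's centre is 148 mm above the origin.
- jar_wide: The widest jar: squat, 112 mm wide, two small lugs on its sides (+y, -y). Plain bisque, open, stands loose. Origin: centre of its underside, z up; rim 112 mm above it. Its neck, the top 26 mm, is a cone 55 mm across at its foot, 43 mm at the rim. The 68 mm lid goes loosely over it and rests on the rim: seated, the lid's centre is 104 mm above the origin.

How it is judged:
By the outcome, as a careful person would: the job done as asked, in the order asked, and still so for the second after the job is handed in, with the robot touching nothing.
It also fails if it takes over 112 s, if anything falls off the work surface, if the arm or the gripper's body presses on something with over 40 N, if the wrist force passes 120 N, or if a joint passes its speed limit or range.

## Working session

There is one attempt and no reset: what is moved stays moved. The work goes in short steps, Python scripts to look and compute and a tool call to move; the robot and the scene stay as the last step left them, time stands still between calls to the robot, and variables do not carry over. Pictures are saved under pics/ and viewed, at most 14 in all, crops included, and the job is handed in when it is done.

Besides the shell and the picture viewer there is one more tool, called after "Call:" as name([rows], argument=value, ...), one row to a line, values as JSON. drive_tool: Moves the arm, as the interface text tells. Its arguments: {"type":"object","properties":{"series":{"type":"array"},"newtons":{"type":"number"}},"required":["series"]}

```bash
mkdir -p pics; ls; cat > h.py <<'E'
import numpy as np, cv2
from rig import env, viewer
def shot(n, out=None):
    d=viewer.get_image(n)
    if out: cv2.imwrite('pics/'+out, d['img'][:,:,::-1])
    return d
def cloud(d):
    K=np.array(d['camera_matrix']);D=np.array(d['distortion'],float)
    R=cv2.Rodrigues(np.array(d['rvec'],float))[0];t=np.array(d['tvec'],float).reshape(3)
    h,w=d['depth'].shape
    u,v=np.meshgrid(np.arange(w),np.arange(h))
    p=cv2.undistortPoints(np.stack([u,v],-1).reshape(-1,1,2).astype(np.float64),K,D).reshape(h,w,2)
    z=d['depth'].astype(float)
    c=np.dstack([p[...,0]*z,p[...,1]*z,z])
    P=(c-t)@R
    P[z<=0]=np.nan
    return P
E
python3 - <<'E'
from h import *
s=env.observe();print(s)
print(env.pinch_z)
for n in('scene','top'):
    d=shot(n,n+'0.png');P=cloud(d);np.save(n+'.npy',P)
    print(n,d['tvec'],np.nanmin(P.reshape(-1,3),0),np.nanmax(P.reshape(-1,3),0))
E
```

```text
pics
{'time_s': 0.0, 'q': array([-8.93981527e+01,  2.18419612e+01,  7.43862766e+01,  2.59324373e-04,
        8.38563731e+01, -1.23340755e+01]), 'qvel': array([ 0.02540835,  0.01528648, -0.03758181, -0.02166209, -0.03163601,
        0.05081208]), 'joint_efforts': array([ 8.37523271e-05, -4.48460269e+01, -2.31278694e+01, -2.40616391e-04,
        4.85602985e-03,  1.31463301e-05]), 'position': array([ 0.12313535, -0.53573776,  0.2306937 ]), 'tool_rot': array([[ 9.74621142e-01,  2.23860737e-01, -1.10118800e-05],
       [ 2.23860508e-01, -9.74620076e-01,  1.47670478e-03],
       [ 3.19843820e-04, -1.44169282e-03, -9.99998910e-01]]), 'ft_force': array([ 0.12542818, -0.43780209, -0.14434197]), 'wrist_torque': array([-0.02298277,  0.03319263,  0.06101087]), 'gripper_force': 0.0, 'grip_width': 0.08542110633965168}
0.0187
scene [-0.30715879 -0.21842312  1.11849352] [-1.33949119 -0.69444585 -0.76735685] [1.07136576 2.28254501 0.39161357]
top [0.00749707 0.52902251 0.88038778] [ 0.07224111 -1.63631315 -0.76872994] [1.68078508 1.53639553 0.67137279]
```

View pics/scene0.png

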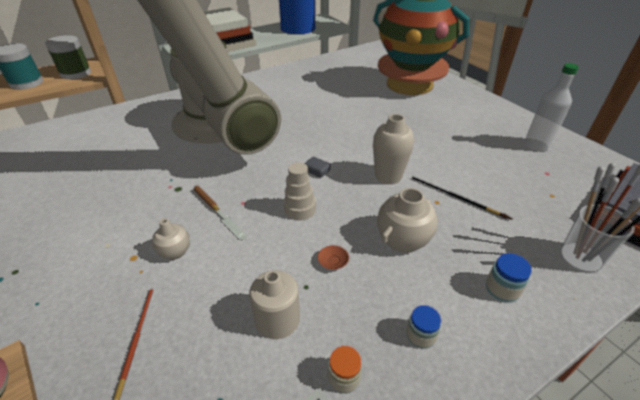

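View pics/top0.png

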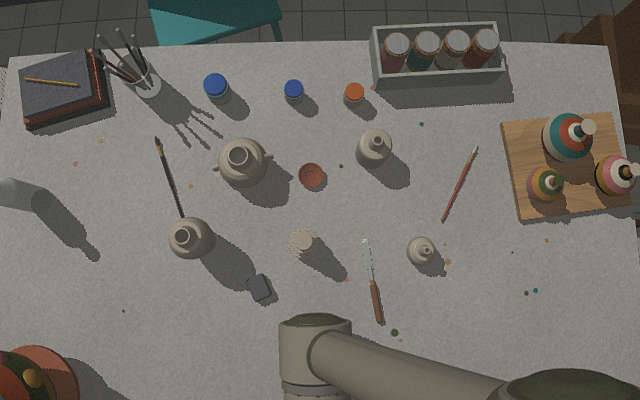

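The scene camera shows the pile at (299,190), small jar (170,240), straight (275,300), wide (408,220) and tall (393,150). The top camera shows the pile at (303,242), wide (240,158), straight (376,148), tall (187,237) and small (421,250).

```bash
cat > m.py <<'E'
from h import *
from scipy.optimize import least_squares
def circ(p):
    c=p.mean(0)
    r=least_squares(lambda x:np.hypot(p[:,0]-x[0],p[:,1]-x[1])-x[2],[*c,.03],loss='soft_l1',f_scale=.002)
    return r.x
E
python3 - <<'E'
from m import *
T=np.load('top.npy');S=np.load('scene.npy')
A=np.vstack([T.reshape(-1,3),S.reshape(-1,3)]);src=np.r_[np.zeros(T[...,0].size),np.ones(S[...,0].size)]
seeds=dict(pile=(242,303),wide=(158,240),straight=(148,376),tall=(237,187),small=(250,421))
H=dict(wide=.112,straight=.111,tall=.156,small=.082)
for k,(v,u) in seeds.items():
    q=T[v-4:v+5,u-4:u+5].reshape(-1,3);c=np.nanmedian(q,0)
    print(k,'seed',c.round(4))
    near=np.hypot(A[:,0]-c[0],A[:,1]-c[1])<.09
    bands=[(h*.001,h*.001+.026) for h in (1,29,57,86)] if k=='pile' else [(.015,H[k]-.03),(H[k]-.024,H[k]-.002)]
    if k=='pile':bands.append((.108,.125))
    for lo,hi in bands:
        for s in(0,1):
            p=A[near&(src==s)&(A[:,2]>lo)&(A[:,2]<hi)]
            if len(p)>15: print('  ',lo,s,len(p),circ(p[:,:2]).round(4),'bbox mid',((p.max(0)+p.min(0))/2)[:2].round(4),(p.max(0)-p.min(0))[:2].round(3), 'zmax',p[:,2].max().round(4))
E
```

```text
pile seed [0.4408 0.0245 0.112 ]
   0.001 0 1234 [0.4437 0.0234 0.0672] bbox mid [0.441  0.0248] [0.177 0.178] zmax 0.027
   0.001 1 362 [0.4451 0.0239 0.034 ] bbox mid [0.4439 0.0258] [0.138 0.168] zmax 0.027
   0.029 0 91 [0.4435 0.0254 0.0295] bbox mid [0.4442 0.0252] [0.064 0.064] zmax 0.0549
   0.029 1 319 [0.4467 0.0217 0.0276] bbox mid [0.4514 0.0208] [0.049 0.056] zmax 0.055
   0.057 0 90 [0.4441 0.0238 0.0249] bbox mid [0.4448 0.0237] [0.054 0.056] zmax 0.083
   0.057 1 278 [0.4454 0.0221 0.0228] bbox mid [0.4481 0.0211] [0.043 0.049] zmax 0.083
   0.08600000000000001 0 149 [0.4441 0.0233 0.0141] bbox mid [0.4412 0.0225] [0.044 0.04 ] zmax 0.112
   0.08600000000000001 1 352 [0.4496 0.0212 0.0151] bbox mid [0.4475 0.0218] [0.038 0.037] zmax 0.1119
   0.108 0 278 [0.4442 0.0242 0.0132] bbox mid [0.4448 0.0244] [0.036 0.036] zmax 0.1156
   0.108 1 190 [0.4482 0.0216 0.0135] bbox mid [0.4472 0.022 ] [0.038 0.036] zmax 0.1129
wide seed [0.6456 0.1707 0.0066]
   0.015 0 977 [0.6227 0.156  0.0496] bbox mid [0.6239 0.1571] [0.11  0.137] zmax 0.082
   0.015 1 1784 [0.6283 0.1521 0.04
[... 732 characters left out ...]
554] [0.084 0.082] zmax 0.126
   0.015 1 1538 [0.4578 0.2548 0.0396] bbox mid [0.4637 0.249 ] [0.079 0.077] zmax 0.126
   0.132 0 227 [0.4541 0.257  0.0197] bbox mid [0.454  0.2567] [0.056 0.059] zmax 0.154
   0.132 1 285 [0.4589 0.2538 0.0169] bbox mid [0.4606 0.2525] [0.038 0.038] zmax 0.154
small seed [ 0.4201 -0.225   0.0664]
   0.015 0 293 [ 0.4189 -0.232   0.028 ] bbox mid [ 0.4189 -0.2312] [0.062 0.061] zmax 0.052
   0.015 1 672 [ 0.4226 -0.2352  0.0292] bbox mid [ 0.4284 -0.2355] [0.053 0.065] zmax 0.052
   0.058 0 90 [ 0.4184 -0.233   0.0102] bbox mid [ 0.4181 -0.2315] [0.039 0.035] zmax 0.08
   0.058 1 164 [ 0.4233 -0.2362  0.0085] bbox mid [ 0.4246 -0.2358] [0.019 0.023] zmax 0.08
```

Call:
drive_tool([
  [[0.44, -0.473, -0.03], 12.9, 0.0854],
  [[0.44, -0.473, -0.03], 12.9, 0.0854],
  [[0.44, -0.473, -0.03], 12.9, 0.0854],
  [[0.44, -0.473, -0.03], 12.9, 0.0854],
  [[0.44, -0.473, -0.03], 12.9, 0.0854],
  [[0.44, -0.473, -0.03], 12.9, 0.0854],
  [[0.44, -0.473, -0.03], 12.9, 0.0854],
  [[0.44, -0.473, -0.03], 12.9, 0.0854],
  [[0.44, -0.473, -0.03], 12.9, 0.0854],
  [[0.44, -0.473, -0.03], 12.9, 0.0854],
  [[0.44, -0.473, -0.03], 12.9, 0.0854],
  [[0.44, -0.473, -0.03], 12.9, 0.0854],
  [[0.44, -0.473, -0.03], 12.9, 0.0854],
  [[0.44, -0.473, -0.03], 12.9, 0.0854],
  [[0.44, -0.473, -0.03], 12.9, 0.0854],
  [[0.44, -0.473, -0.03], 12.9, 0.0854],
  [[0.44, -0.473, -0.03], 12.9, 0.0854],
], newtons=40)

```text
time_s: 1.8
position: [0.4457, 0.0224, 0.2613]
tool_rot: [[1.0, -0.001, -0.0], [-0.001, -1.0, -0.0], [-0.0, 0.0, -1.0]]
ft_force: [-1.2, 0.3, 0.1]
grip_width: 0.0852
gripper_force: 0.0
```

```bash
python3 - <<'E'
from m import *
s=env.observe();print(s['position'],s['q'].round(1))
d=shot('wrist','w1.png');P=cloud(d)
print(d['tvec'])
p=P.reshape(-1,3)
for lo,hi in((.11,.114),(.082,.086),(.054,.058),(.026,.03)):
    q=p[(p[:,2]>lo)&(p[:,2]<hi)&(np.hypot(p[:,0]-.445,p[:,1]-.023)<.06)]
    if len(q)>10: print(lo,len(q),((q.max(0)+q.min(0))/2).round(4),(q.max(0)-q.min(0)).round(4),circ(q[:,:2]).round(4))
E
```

```text
[0.44569242 0.02239723 0.261297  ] [-12.4  10.   86.2  -0.   83.8  77.7]
[0.02333992 0.37657    0.54286645]
0.11 976 [0.4468 0.0227 0.1123] [0.0366 0.0373 0.0034] [0.4469 0.0227 0.0131]
0.082 259 [0.4487 0.0221 0.084 ] [0.039  0.0465 0.0039] [0.4443 0.0223 0.0222]
0.054 373 [0.4538 0.0221 0.056 ] [0.0416 0.0573 0.004 ] [0.4448 0.022  0.0268]
0.026 328 [0.4535 0.0235 0.0281] [0.0523 0.0671 0.0038] [0.4449 0.0229 0.0321]
```

View pics/w1.png

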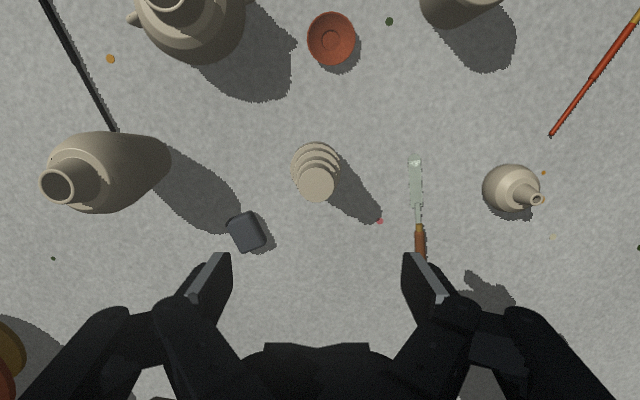

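The wrist view shows the pile top at (318,182), nearly centred between the fingers. The lid stack is upright and aligned to about 2 mm.

Call:
drive_tool([
  [[0.001, 0, 0.04], 0, 0.07],
  [[0.001, 0, 0.08], 0, 0.07],
  [[0.001, 0, 0.12], 0, 0.07],
  [[0.001, 0, 0.145], 0, 0.07],
  [[0.001, 0, 0.16], 0, 0.07],
  [[0.001, 0, 0.168], 0, 0.07],
  [[0.001, 0, 0.173], 0, 0.06],
  [[0.001, 0, 0.173], 0, 0.05],
  [[0.001, 0, 0.173], 0, 0.042],
  [[0.001, 0, 0.173], 0, 0.03],
  [[0.001, 0, 0.173], 0, 0.03],
  [[0.001, 0, 0.173], 0, 0.03],
  [[0.001, 0, 0.173], 0, 0.03],
], newtons=30)

```text
time_s: 3.15
position: [0.4476, 0.0233, 0.0891]
tool_rot: [[1.0, 0.001, 0.002], [0.001, -1.0, -0.001], [0.002, 0.001, -1.0]]
ft_force: [-0.8, -1.9, 6.8]
grip_width: 0.0362
gripper_force: 29.6
```

Call:
drive_tool([
  [[0, 0, -0.004], 0, 0.03],
  [[0, 0, -0.01], 0, 0.03],
  [[0, 0, -0.03], 0, 0.03],
  [[0, 0, -0.06], 0, 0.03],
  [[0, 0, -0.08], 0, 0.03],
  [[0, 0, -0.08], 0, 0.03],
])

```text
time_s: 3.75
position: [0.4481, 0.0234, 0.1708]
tool_rot: [[1.0, 0.001, 0.005], [0.001, -1.0, -0.001], [0.005, 0.001, -1.0]]
ft_force: [-0.1, -0.1, -0.3]
grip_width: 0.0362
gripper_force: 30.1
```

```bash
python3 - <<'E'
from m import *
d=shot('scene');cv2.imwrite('pics/s2.png',cv2.resize(d['img'][80:280,180:460],(784,560))[:,:,::-1])
d=shot('wrist','w2.png')
E
```

```text
(no output)
```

View pics/s2.png

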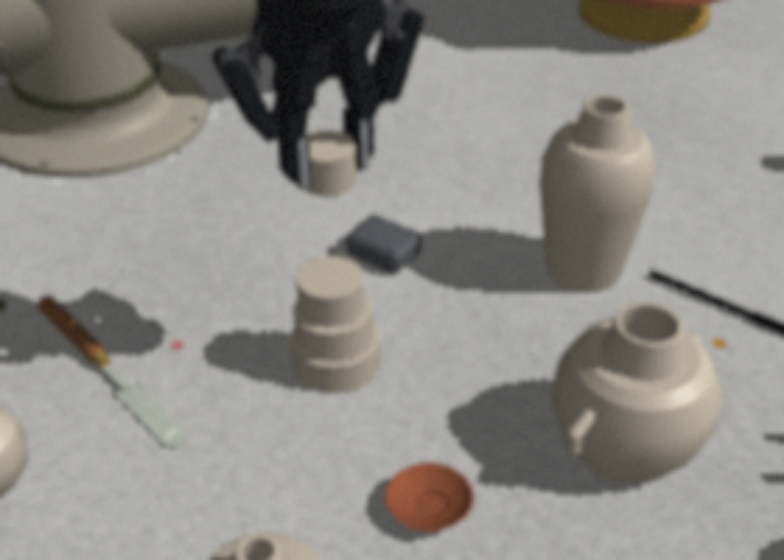

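View pics/w2.png

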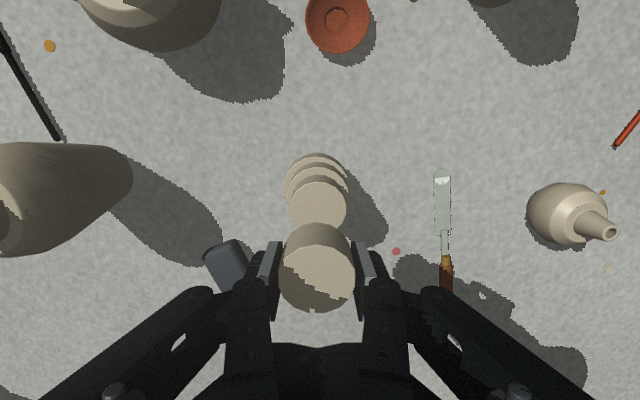

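```bash
cat > lid.py <<'E'
from m import *
import sys
R=float(sys.argv[1])/2000
s=env.observe();c=s['position'];print('tcp',c.round(4),'w',s['grip_width'],'f',s['ft_force'].round(1),'t',s['time_s'])
d=shot('wrist');P=cloud(d).reshape(-1,3)
q=P[(np.hypot(P[:,0]-c[0]-.002,P[:,1]-c[1])<R-.003)]
q=q[(q[:,2]>c[2]-.02)&(q[:,2]<c[2]+.06)]
X=np.c_[q[:,:2]-c[:2],np.ones(len(q))]
w=np.ones(len(q),bool)
# dominant plane
z0=np.percentile(q[:,2],60);w=abs(q[:,2]-z0)<.006
for _ in range(6):
    a=np.linalg.lstsq(X[w],q[w,2],rcond=None)[0];w=abs(X@a-q[:,2])<.0012
print('plane slope deg',np.degrees(a[:2]).round(2),'z at tcp',a[2].round(4),'rel',(a[2]-c[2]).round(4),w.sum(),len(q))
p=P[(abs((P[:,:2]-c[:2])@a[:2]+a[2]-P[:,2])<.0012)&(np.hypot(P[:,0]-c[0],P[:,1]-c[1])<R+.012)]
print('top bbox mid',((p.max(0)+p.min(0))/2).round(4),(p.max(0)-p.min(0)).round(4))
E
python3 lid.py 38
```

```text
tcp [0.4468 0.0236 0.1682] w 0.03641613819465379 f [ 0.8  0.  -0.2] t 3.85
plane slope deg [-0.14 -0.05] z at tcp 0.1916 rel 0.0235 3101 3763
top bbox mid [0.4463 0.0235 0.1916] [0.0378 0.0603 0.0025]
```

```bash
cat > rim.py <<'E'
from m import *
import sys
J=dict(wide=(.6255,.155,.112,.0215),straight=(.653,-.1365,.111,.0115),tall=(.456,.256,.156,.0165),small=(.4205,-.234,.082,.008))
cams=sys.argv[2].split(',')
for n in cams:
    P=cloud(shot(n)).reshape(-1,3)
    for k in sys.argv[1].split(','):
        x,y,h,r=J[k]
        near=np.hypot(P[:,0]-x,P[:,1]-y)<.05
        # fit cone neck (outer surface), known radius profile
        q=P[near&(P[:,2]>h-.022)&(P[:,2]<h+.002)]
        if len(q)<20: print(n,k,'few',len(q));continue
        foot=dict(wide=.0275,straight=.0175,tall=.0225,small=.013)[k]
        rz=r+(foot-r)*(h-q[:,2])/.026
        f=least_squares(lambda c:np.clip(np.hypot(q[:,0]-c[0],q[:,1]-c[1])-rz,-.006,.006),[x,y],loss='soft_l1',f_scale=.0008)
        q2=P[near&(abs(P[:,2]-h)<.003)]
        print(n,k,len(q),f.x.round(4),'rimbbox',((q2.max(0)+q2.min(0))/2).round(4) if len(q2) else '', (q2.max(0)-q2.min(0)).round(4) if len(q2) else '')
E
python3 rim.py wide,straight,tall,small scene,top,wrist
```

```text
scene wide 523 [0.6264 0.1546] rimbbox [0.6269 0.1543 0.111 ] [0.0428 0.0441 0.004 ]
scene straight 391 [ 0.6531 -0.1375] rimbbox [ 0.654  -0.1377  0.1098] [0.0228 0.0232 0.0036]
scene tall 286 [0.4576 0.2554] rimbbox [0.4584 0.2549 0.1541] [0.033  0.0337 0.0021]
scene small 176 [ 0.421 -0.236] rimbbox [ 0.4218 -0.2358  0.0809] [0.0162 0.0155 0.0037]
top wide 272 [0.6244 0.1571] rimbbox [0.6244 0.1566 0.112 ] [0.044  0.042  0.0059]
top straight 161 [ 0.6515 -0.1347] rimbbox [ 0.6508 -0.1348  0.1104] [0.0229 0.0222 0.0049]
top tall 254 [0.4542 0.2575] rimbbox [0.4535 0.2578 0.156 ] [0.0329 0.034  0.0057]
top small 98 [ 0.4187 -0.2342] rimbbox [ 0.4182 -0.2335  0.082 ] [0.0148 0.0153 0.0052]
wrist wide few 0
wrist straight few 0
wrist tall 30 [0.4573 0.2549] rimbbox  
wrist small 902 [ 0.4211 -0.2354] rimbbox [ 0.4218 -0.2347  0.0814] [0.0167 0.0182 0.0048]
```

Call:
drive_tool([
  [[-0.003, 0.03, 0], 0, 0.03],
  [[-0.008, 0.075, 0], 0, 0.03],
  [[-0.013, 0.12, 0], 0, 0.03],
  [[-0.018, 0.165, 0], 0, 0.03],
  [[-0.022, 0.21, 0], 0, 0.03],
  [[-0.025, 0.24, 0], 0, 0.03],
  [[-0.026, 0.254, 0], 0, 0.03],
  [[-0.026, 0.2585, 0], 0, 0.03],
  [[-0.026, 0.2585, 0.02], 0, 0.03],
  [[-0.026, 0.2585, 0.05], 0, 0.03],
  [[-0.026, 0.2585, 0.065], 0, 0.03],
  [[-0.026, 0.2585, 0.07], 0, 0.03],
  [[-0.026, 0.2585, 0.07], 0, 0.03],
])

```text
time_s: 5.35
position: [0.4214, -0.234, 0.0981]
tool_rot: [[1.0, 0.002, -0.001], [0.002, -1.0, 0.001], [-0.001, -0.001, -1.0]]
ft_force: [0.0, 0.4, 0.8]
grip_width: 0.0365
gripper_force: 30.1
```

```bash
python3 lid.py 38; python3 rim.py small scene,wrist,top; python3 -c "
from m import *
d=shot('scene');cv2.imwrite('pics/s3.png',cv2.resize(d['img'][150:300,80:280],(800,600))[:,:,::-1])"
```

```text
tcp [ 0.4214 -0.234   0.0981] w 0.03652448594635686 f [0.  0.4 0.8] t 5.35
plane slope deg [-0.4  -0.12] z at tcp 0.1215 rel 0.0234 3116 3763
top bbox mid [ 0.4208 -0.2339  0.1215] [0.038  0.0601 0.0026]
scene small 144 [ 0.4204 -0.2359] rimbbox [ 0.427  -0.2361  0.0809] [0.008  0.0146 0.0036]
wrist small 358 [ 0.4214 -0.2359] rimbbox  
top small few 0
```

View pics/s3.png

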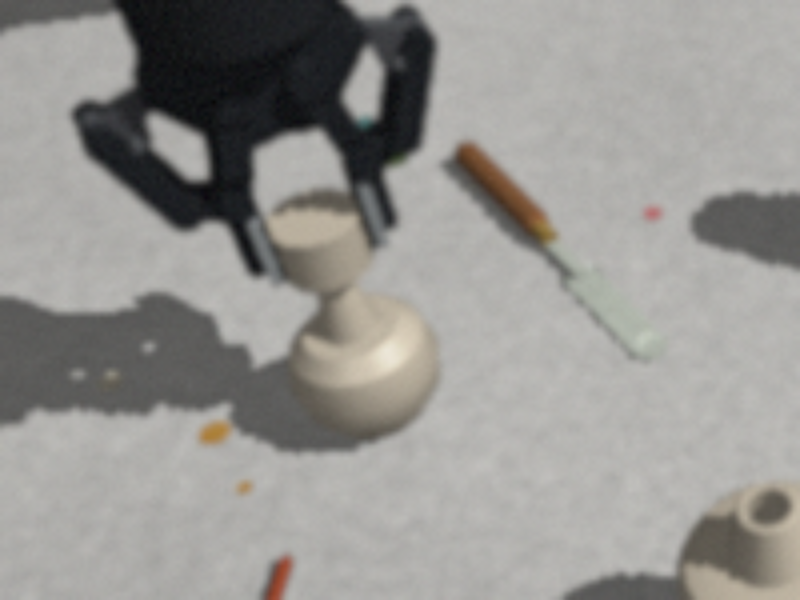

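The lid is level and centred over the small jar's neck. Lowering it.

Call:
drive_tool([
  [[0, 0.0015, 0.006], 0, 0.03],
  [[0, 0.0015, 0.014], 0, 0.03],
  [[0, 0.0015, 0.022], 0, 0.03],
  [[0, 0.0015, 0.028], 0, 0.03],
  [[0, 0.0015, 0.031], 0, 0.03],
  [[0, 0.0015, 0.033], 0, 0.03],
  [[0, 0.0015, 0.033], 0, 0.03],
])

```text
time_s: 6.3
position: [0.4214, -0.2366, 0.0654]
tool_rot: [[1.0, 0.001, 0.0], [0.001, -1.0, -0.0], [0.0, 0.0, -1.0]]
ft_force: [0.2, 0.8, -0.7]
grip_width: 0.0367
gripper_force: 30.2
```

Call:
drive_tool([
  [[0, 0, 0.0007], 0, 0.03],
  [[0, 0, 0.0014], 0, 0.03],
  [[0, 0, 0.0014], 0, 0.03],
])

```text
time_s: 6.6
position: [0.4217, -0.2369, 0.0651]
tool_rot: [[1.0, 0.001, 0.002], [0.001, -1.0, -0.001], [0.002, 0.001, -1.0]]
ft_force: [-2.5, 1.2, 12.3]
grip_width: 0.0363
gripper_force: 30.9
```

Call:
drive_tool([
  [[0, 0, -0.0005], 0, 0.04],
  [[0, 0, -0.0005], 0, 0.045],
  [[0, 0, -0.0005], 0, 0.055],
  [[0, 0, -0.0005], 0, 0.06],
  [[0, 0, -0.0005], 0, 0.06],
  [[0, 0, -0.01], 0, 0.06],
  [[0, 0, -0.03], 0, 0.065],
  [[0, 0, -0.07], 0, 0.065],
  [[0, 0, -0.12], 0, 0.07],
  [[0, 0, -0.12], 0, 0.07],
])

```text
time_s: 7.6
position: [0.4231, -0.2381, 0.1902]
tool_rot: [[1.0, 0.001, 0.009], [0.001, -1.0, -0.008], [0.009, 0.008, -1.0]]
ft_force: [0.1, 0.1, 0.0]
grip_width: 0.0698
gripper_force: 0.0
```

```bash
cat > seat.py <<'E'
from m import *
import sys
# x y topz radius
x,y,zt,R=map(float,sys.argv[1:5])
for n in ('wrist','scene','top'):
    P=cloud(shot(n)).reshape(-1,3)
    q=P[(np.hypot(P[:,0]-x,P[:,1]-y)<R+.006)&(abs(P[:,2]-zt)<.006)]
    if len(q)<20: print(n,len(q));continue
    X=np.c_[q[:,0]-x,q[:,1]-y,np.ones(len(q))];w=abs(q[:,2]-np.median(q[:,2]))<.003
    for _ in range(5):
        a=np.linalg.lstsq(X[w],q[w,2],rcond=None)[0];w=abs(X@a-q[:,2])<.0015
    q=q[w]
    print(n,len(q),'slope deg',np.degrees(a[:2]).round(2),'z',a[2].round(4),'mid',((q.max(0)+q.min(0))/2).round(4),'ext',(q.max(0)-q.min(0)).round(4))
E
python3 seat.py .4205 -.235 .088 .019;python3 seat.py .4445 .0223 .084 .024; python3 -c "
from rig import env;print(env.observe()['position'])"
```

```text
wrist 1313 slope deg [-0.03 -0.08] z 0.0886 mid [ 0.4208 -0.2369  0.0886] ext [0.0373 0.0373 0.003 ]
scene 240 slope deg [-0.93  0.68] z 0.0869 mid [ 0.4207 -0.2373  0.0868] ext [0.0382 0.0363 0.0034]
top 14
wrist 1985 slope deg [0.06 0.37] z 0.0847 mid [0.4448 0.0203 0.0846] ext [0.0462 0.0463 0.0031]
scene 265 slope deg [-0.26  0.5 ] z 0.0826 mid [0.4454 0.0219 0.0826] ext [0.0476 0.047  0.0031]
top 275 slope deg [ 0.12 -0.01] z 0.084 mid [0.4423 0.0231 0.084 ] ext [0.0459 0.0459 0.003 ]
[ 0.42083869 -0.23618667  0.18293751]
```

The small lid is seated and level on its jar. Next is the 48 mm lid.

Call:
drive_tool([
  [[0.004, -0.045, 0], 0, 0.075],
  [[0.008, -0.09, 0], 0, 0.075],
  [[0.012, -0.135, 0], 0, 0.075],
  [[0.016, -0.18, 0], 0, 0.075],
  [[0.02, -0.22, 0], 0, 0.075],
  [[0.0235, -0.245, 0], 0, 0.075],
  [[0.0235, -0.258, 0], 0, 0.075],
  [[0.0235, -0.258, 0], 0, 0.075],
  [[0.0235, -0.258, 0.04], 0, 0.075],
  [[0.0235, -0.258, 0.08], 0, 0.075],
  [[0.0235, -0.258, 0.105], 0, 0.075],
  [[0.0235, -0.258, 0.118], 0, 0.075],
  [[0.0235, -0.258, 0.123], 0, 0.07],
  [[0.0235, -0.258, 0.123], 0, 0.06],
  [[0.0235, -0.258, 0.123], 0, 0.053],
  [[0.0235, -0.258, 0.123], 0, 0.04],
  [[0.0235, -0.258, 0.123], 0, 0.04],
  [[0.0235, -0.258, 0.123], 0, 0.04],
  [[0.0235, -0.258, 0.123], 0, 0.04],
])

```text
time_s: 9.8
position: [0.4451, 0.0211, 0.0619]
tool_rot: [[1.0, 0.001, 0.002], [0.001, -1.0, -0.001], [0.002, 0.001, -1.0]]
ft_force: [-0.6, -2.1, 7.9]
grip_width: 0.0467
gripper_force: 30.9
```

Call:
drive_tool([
  [[0, 0, -0.004], 0, 0.04],
  [[0, 0, -0.012], 0, 0.04],
  [[0, 0, -0.04], 0, 0.04],
  [[0, 0, -0.08], 0, 0.04],
  [[0, 0, -0.105], 0, 0.04],
  [[0, 0, -0.11], 0, 0.04],
  [[0, 0, -0.11], 0, 0.04],
  [[0, 0, -0.11], 0, 0.04],
])

```text
time_s: 10.6
position: [0.444, 0.0216, 0.1699]
tool_rot: [[1.0, 0.001, -0.002], [0.001, -1.0, 0.0], [-0.002, -0.0, -1.0]]
ft_force: [0.4, 0.7, -0.2]
grip_width: 0.0469
gripper_force: 31.1
```

```bash
python3 lid.py 48; python3 seat.py .4445 .0223 .056 .029
```

```text
tcp [0.444  0.0216 0.1699] w 0.04692227256223086 f [ 0.4  0.7 -0.2] t 10.6
plane slope deg [-0.24  0.07] z at tcp 0.1927 rel 0.0228 5306 5619
top bbox mid [0.4435 0.0216 0.1927] [0.0475 0.0704 0.0025]
wrist 2633 slope deg [-0.02  0.08] z 0.0566 mid [0.449  0.0221 0.0566] ext [0.0512 0.0571 0.003 ]
scene 371 slope deg [-0.    0.65] z 0.0546 mid [0.4458 0.0219 0.0545] ext [0.0582 0.0569 0.0034]
top 0
```

Call:
drive_tool([
  [[0.03, 0.023, 0], 0, 0.04],
  [[0.065, 0.049, 0], 0, 0.04],
  [[0.1, 0.076, 0], 0, 0.04],
  [[0.135, 0.102, 0], 0, 0.04],
  [[0.17, 0.128, 0], 0, 0.04],
  [[0.195, 0.147, 0], 0, 0.04],
  [[0.205, 0.155, 0], 0, 0.04],
  [[0.209, 0.158, 0], 0, 0.04],
  [[0.209, 0.158, 0.015], 0, 0.04],
  [[0.209, 0.158, 0.035], 0, 0.04],
  [[0.209, 0.158, 0.045], 0, 0.04],
  [[0.209, 0.158, 0.045], 0, 0.04],
  [[0.209, 0.158, 0.045], 0, 0.04],
])

```text
time_s: 12.1
position: [0.6538, -0.1362, 0.1265]
tool_rot: [[1.0, 0.001, 0.001], [0.001, -1.0, -0.0], [0.001, 0.0, -1.0]]
ft_force: [0.4, -0.4, 0.1]
grip_width: 0.0469
gripper_force: 31.1
```

```bash
python3 lid.py 48; python3 rim.py straight scene,wrist
```

```text
tcp [ 0.6538 -0.1362  0.1265] w 0.04692844981392883 f [ 0.4 -0.4  0.1] t 12.1
plane slope deg [-0.14  0.07] z at tcp 0.1493 rel 0.0227 5285 5612
top bbox mid [ 0.6535 -0.1362  0.1493] [0.048  0.0705 0.0025]
scene straight 187 [ 0.6528 -0.1374] rimbbox  
wrist straight 239 [ 0.6532 -0.138 ] rimbbox
```

Call:
drive_tool([
  [[0, 0.001, 0.007], 0, 0.04],
  [[0, 0.001, 0.015], 0, 0.04],
  [[0, 0.001, 0.023], 0, 0.04],
  [[0, 0.001, 0.028], 0, 0.04],
  [[0, 0.001, 0.031], 0, 0.04],
  [[0, 0.001, 0.032], 0, 0.04],
  [[0, 0.001, 0.033], 0, 0.04],
  [[0, 0.001, 0.033], 0, 0.04],
])

```text
time_s: 13.05
position: [0.6539, -0.1374, 0.095]
tool_rot: [[1.0, 0.001, 0.002], [0.001, -1.0, -0.001], [0.002, 0.001, -1.0]]
ft_force: [-5.0, 2.1, 12.2]
grip_width: 0.0467
gripper_force: 32.2
```

Contact at 12 N at the seated height, so I'm releasing and rising.

Call:
drive_tool([
  [[0, 0, -0.0005], 0, 0.05],
  [[0, 0, -0.0005], 0, 0.055],
  [[0, 0, -0.0005], 0, 0.065],
  [[0, 0, -0.0005], 0, 0.07],
  [[0, 0, -0.0005], 0, 0.07],
  [[0, 0, -0.01], 0, 0.07],
  [[0, 0, -0.03], 0, 0.075],
  [[0, 0, -0.07], 0, 0.075],
  [[0, 0, -0.11], 0, 0.08],
  [[0, 0, -0.11], 0, 0.08],
  [[0, 0, -0.11], 0, 0.08],
])

```text
time_s: 14.15
position: [0.6538, -0.1374, 0.2042]
tool_rot: [[1.0, 0.001, 0.002], [0.001, -1.0, -0.001], [0.002, 0.001, -1.0]]
ft_force: [-0.5, 0.7, -1.0]
grip_width: 0.0802
gripper_force: 0.0
```

```bash
python3 seat.py .653 -.137 .117 .024;python3 seat.py .4445 .0223 .056 .029; python3 -c "
from rig import env;print(env.observe()['position'])"
```

```text
wrist 2378 slope deg [-0.07 -0.05] z 0.1176 mid [ 0.6535 -0.1374  0.1176] ext [0.0478 0.0468 0.003 ]
scene 652 slope deg [0.2  0.05] z 0.116 mid [ 0.6539 -0.1377  0.116 ] ext [0.0471 0.0461 0.003 ]
top 0
wrist 0
scene 76 slope deg [-0.52 -0.41] z 0.0545 mid [0.4529 0.021  0.0544] ext [0.0464 0.0546 0.0031]
top 174 slope deg [-0.23 -0.28] z 0.056 mid [0.4451 0.033  0.0559] ext [0.0535 0.037  0.0029]
[ 0.65344801 -0.13730305  0.20192926]
```

The 48 mm lid is seated and level. Next is the 58 mm lid.

Call:
drive_tool([
  [[-0.035, -0.027, 0], 0, 0.085],
  [[-0.07, -0.053, 0], 0, 0.085],
  [[-0.105, -0.08, 0], 0, 0.085],
  [[-0.14, -0.107, 0], 0, 0.085],
  [[-0.175, -0.133, 0], 0, 0.085],
  [[-0.2, -0.153, 0], 0, 0.085],
  [[-0.209, -0.1594, 0], 0, 0.085],
  [[-0.209, -0.1594, 0.02], 0, 0.085],
  [[-0.209, -0.1594, 0.06], 0, 0.085],
  [[-0.209, -0.1594, 0.1], 0, 0.085],
  [[-0.209, -0.1594, 0.14], 0, 0.085],
  [[-0.209, -0.1594, 0.16], 0, 0.085],
  [[-0.209, -0.1594, 0.169], 0, 0.08],
  [[-0.209, -0.1594, 0.169], 0, 0.07],
  [[-0.209, -0.1594, 0.169], 0, 0.063],
  [[-0.209, -0.1594, 0.169], 0, 0.05],
  [[-0.209, -0.1594, 0.169], 0, 0.05],
  [[-0.209, -0.1594, 0.169], 0, 0.05],
  [[-0.209, -0.1594, 0.169], 0, 0.05],
])

```text
time_s: 16.35
position: [0.4455, 0.0216, 0.0352]
tool_rot: [[1.0, 0.001, 0.003], [0.001, -1.0, -0.001], [0.003, 0.001, -1.0]]
ft_force: [-0.8, -1.7, 6.7]
grip_width: 0.0568
gripper_force: 32.1
```

Call:
drive_tool([
  [[0, 0, -0.004], 0, 0.05],
  [[0, 0, -0.012], 0, 0.05],
  [[0, 0, -0.04], 0, 0.05],
  [[0, 0, -0.08], 0, 0.05],
  [[0, 0, -0.12], 0, 0.05],
  [[0, 0, -0.15], 0, 0.05],
  [[0, 0, -0.16], 0, 0.05],
  [[0, 0, -0.17], 0, 0.05],
  [[0, 0, -0.17], 0, 0.05],
  [[0, 0, -0.17], 0, 0.05],
])

```text
time_s: 17.35
position: [0.4441, 0.022, 0.2029]
tool_rot: [[1.0, 0.001, -0.002], [0.001, -1.0, 0.0], [-0.002, -0.0, -1.0]]
ft_force: [-0.9, 0.3, -0.3]
grip_width: 0.0566
gripper_force: 32.4
```

```bash
python3 lid.py 58; python3 seat.py .4445 .0223 .028 .034; python3 rim.py tall scene,wrist
```

```text
tcp [0.4441 0.022  0.2029] w 0.056563715427299835 f [-0.9  0.3 -0.3] t 17.35
plane slope deg [-0.29  0.11] z at tcp 0.2243 rel 0.0215 7996 8218
top bbox mid [0.4447 0.0219 0.2243] [0.0585 0.0806 0.0026]
wrist 2581 slope deg [-0.06 -0.06] z 0.0286 mid [0.4482 0.0235 0.0286] ext [0.0617 0.0671 0.003 ]
scene 488 slope deg [-0.06 -0.08] z 0.0266 mid [0.447  0.0233 0.0266] ext [0.068  0.0659 0.003 ]
top 0
scene tall 282 [0.457  0.2552] rimbbox [0.4579 0.2535 0.1542] [0.032  0.0336 0.0024]
wrist tall 2040 [0.4571 0.2557] rimbbox [0.4561 0.244  0.1556] [0.0296 0.0139 0.0052]
```

Call:
drive_tool([
  [[0.002, -0.035, 0], 0, 0.05],
  [[0.004, -0.08, 0], 0, 0.05],
  [[0.006, -0.125, 0], 0, 0.05],
  [[0.008, -0.17, 0], 0, 0.05],
  [[0.01, -0.205, 0], 0, 0.05],
  [[0.012, -0.225, 0], 0, 0.05],
  [[0.0123, -0.2335, 0], 0, 0.05],
  [[0.0123, -0.2335, 0], 0, 0.05],
  [[0.0123, -0.2335, 0.015], 0, 0.05],
  [[0.0123, -0.2335, 0.027], 0, 0.05],
  [[0.0123, -0.2335, 0.03], 0, 0.05],
  [[0.0123, -0.2335, 0.03], 0, 0.05],
  [[0.0123, -0.2335, 0.03], 0, 0.05],
])

```text
time_s: 18.95
position: [0.4571, 0.2549, 0.1745]
tool_rot: [[1.0, -0.0, 0.001], [-0.0, -1.0, 0.0], [0.001, -0.0, -1.0]]
ft_force: [0.3, -0.0, 0.0]
grip_width: 0.0567
gripper_force: 32.5
```

```bash
python3 lid.py 58; python3 rim.py tall scene,wrist
```

```text
tcp [0.4571 0.2549 0.1745] w 0.05669797151622714 f [ 0.3 -0.   0. ] t 18.95
plane slope deg [-0.14  0.11] z at tcp 0.196 rel 0.0214 7973 8220
top bbox mid [0.4576 0.2551 0.196 ] [0.0578 0.0806 0.0026]
scene tall 207 [0.4564 0.2559] rimbbox [0.4629 0.2487 0.1542] [0.0217 0.0249 0.0018]
wrist tall 182 [0.4572 0.2557] rimbbox
```

Call:
drive_tool([
  [[0, -0.0005, 0.008], 0, 0.05],
  [[0, -0.0005, 0.016], 0, 0.05],
  [[0, -0.0005, 0.024], 0, 0.05],
  [[0, -0.0005, 0.029], 0, 0.05],
  [[0, -0.0005, 0.032], 0, 0.05],
  [[0, -0.0005, 0.0335], 0, 0.05],
  [[0, -0.0005, 0.0345], 0, 0.05],
  [[0, -0.0005, 0.0345], 0, 0.05],
])

```text
time_s: 19.9
position: [0.4574, 0.2561, 0.1413]
tool_rot: [[1.0, 0.001, 0.003], [0.001, -1.0, 0.001], [0.003, -0.001, -1.0]]
ft_force: [-3.4, -1.8, 14.4]
grip_width: 0.0571
gripper_force: 33.7
```

Call:
drive_tool([
  [[0, 0, -0.0005], 0, 0.06],
  [[0, 0, -0.0005], 0, 0.065],
  [[0, 0, -0.0005], 0, 0.075],
  [[0, 0, -0.0005], 0, 0.08],
  [[0, 0, -0.0005], 0, 0.08],
  [[0, 0, -0.01], 0, 0.08],
  [[0, 0, -0.03], 0, 0.0854],
  [[0, 0, -0.06], 0, 0.0854],
  [[0, 0, -0.09], 0, 0.0854],
  [[0, 0, -0.09], 0, 0.0854],
  [[0, 0, -0.09], 0, 0.0854],
])

```text
time_s: 21.0
position: [0.4567, 0.2559, 0.23]
tool_rot: [[1.0, 0.001, 0.001], [0.001, -1.0, 0.0], [0.001, -0.0, -1.0]]
ft_force: [-0.4, -0.1, -1.2]
grip_width: 0.0856
gripper_force: 0.0
```

```bash
python3 seat.py .457 .2555 .162 .029; python3 seat.py .4445 .0223 .028 .034;python3 -c "
from rig import env;print(env.observe()['position'])"
```

```text
wrist 4060 slope deg [-0.03 -0.02] z 0.1626 mid [0.4579 0.2557 0.1626] ext [0.0577 0.0576 0.003 ]
scene 311 slope deg [0.1  0.63] z 0.1602 mid [0.458  0.2548 0.1602] ext [0.0568 0.0581 0.0034]
top 179 slope deg [-1.48  0.1 ] z 0.1617 mid [0.4462 0.2575 0.1622] ext [0.0346 0.056  0.0033]
wrist 2137 slope deg [ 0.09 -0.01] z 0.0286 mid [0.446  0.0238 0.0286] ext [0.0659 0.0679 0.003 ]
scene 501 slope deg [0.06 0.01] z 0.0265 mid [0.4465 0.023  0.0265] ext [0.0682 0.0663 0.003 ]
top 474 slope deg [-0.26 -0.59] z 0.0281 mid [0.4434 0.0253 0.0281] ext [0.0663 0.0645 0.0035]
[0.45653913 0.25580951 0.22874987]
```

Call:
drive_tool([
  [[-0.002, 0.045, 0], 0, 0.0854],
  [[-0.004, 0.09, 0], 0, 0.0854],
  [[-0.006, 0.135, 0], 0, 0.0854],
  [[-0.008, 0.175, 0], 0, 0.0854],
  [[-0.01, 0.21, 0], 0, 0.0854],
  [[-0.0107, 0.226, 0], 0, 0.0854],
  [[-0.0107, 0.232, 0], 0, 0.0854],
  [[-0.0107, 0.232, 0.02], 0, 0.0854],
  [[-0.0107, 0.232, 0.06], 0, 0.0854],
  [[-0.0107, 0.232, 0.1], 0, 0.0854],
  [[-0.0107, 0.232, 0.14], 0, 0.0854],
  [[-0.0107, 0.232, 0.17], 0, 0.0854],
  [[-0.0107, 0.232, 0.17], 0, 0.0854],
])

```text
time_s: 22.6
position: [0.4443, 0.0249, 0.0566]
tool_rot: [[1.0, 0.001, -0.007], [0.001, -1.0, 0.002], [-0.007, -0.002, -1.0]]
ft_force: [0.4, 0.3, 0.2]
grip_width: 0.0853
gripper_force: 0.0
```

```bash
python3 seat.py .4445 .0223 .028 .034;python3 -c "
from rig import env;print(env.observe()['position'])"
```

```text
wrist 7957 slope deg [-0.08  0.01] z 0.0287 mid [0.4461 0.0236 0.0286] ext [0.0677 0.0673 0.0031]
scene 490 slope deg [-0.26  0.24] z 0.0266 mid [0.4464 0.0228 0.0265] ext [0.0656 0.0668 0.0032]
top 0
[0.44699883 0.0240946  0.06062176]
```

Call:
drive_tool([
  [[0, 0, 0.015], 0, 0.0854],
  [[0, 0, 0.03], 0, 0.0854],
  [[0, 0, 0.042], 0, 0.0854],
  [[0, 0, 0.05], 0, 0.0854],
  [[0, 0, 0.053], 0, 0.0854],
  [[0, 0, 0.053], 0, 0.078],
  [[0, 0, 0.053], 0, 0.072],
  [[0, 0, 0.053], 0, 0.06],
  [[0, 0, 0.053], 0, 0.06],
  [[0, 0, 0.053], 0, 0.06],
  [[0, 0, 0.053], 0, 0.06],
])

```text
time_s: 23.85
position: [0.4466, 0.0238, 0.0076]
tool_rot: [[1.0, 0.001, 0.002], [0.001, -1.0, -0.0], [0.002, 0.0, -1.0]]
ft_force: [-1.1, -0.6, 11.1]
grip_width: 0.0672
gripper_force: 30.6
```

Call:
drive_tool([
  [[0, 0, -0.004], 0, 0.06],
  [[0, 0, -0.012], 0, 0.06],
  [[0, 0, -0.04], 0, 0.06],
  [[0, 0, -0.08], 0, 0.06],
  [[0, 0, -0.12], 0, 0.06],
  [[0, 0, -0.15], 0, 0.06],
  [[0, 0, -0.155], 0, 0.06],
  [[0, 0, -0.155], 0, 0.06],
  [[0, 0, -0.155], 0, 0.06],
])

```text
time_s: 24.75
position: [0.4455, 0.024, 0.1603]
tool_rot: [[1.0, 0.001, -0.002], [0.001, -1.0, 0.001], [-0.002, -0.001, -1.0]]
ft_force: [-0.4, -0.4, -1.0]
grip_width: 0.0669
gripper_force: 34.4
```

```bash
python3 lid.py 68; python3 rim.py wide scene,wrist
```

```text
tcp [0.4455 0.024  0.1603] w 0.06689674638881518 f [-0.4 -0.4 -1. ] t 24.75
plane slope deg [-0.16  0.14] z at tcp 0.1813 rel 0.0209 11323 11896
top bbox mid [0.4447 0.0241 0.1812] [0.068  0.0907 0.0026]
scene wide 520 [0.6264 0.1547] rimbbox [0.6265 0.1549 0.111 ] [0.0418 0.0429 0.004 ]
wrist wide few 0
```

Call:
drive_tool([
  [[0.025, -0.018, 0], 0, 0.06],
  [[0.06, -0.043, 0], 0, 0.06],
  [[0.095, -0.069, 0], 0, 0.06],
  [[0.13, -0.094, 0], 0, 0.06],
  [[0.16, -0.116, 0], 0, 0.06],
  [[0.175, -0.127, 0], 0, 0.06],
  [[0.181, -0.131, 0], 0, 0.06],
  [[0.181, -0.131, 0.01], 0, 0.06],
  [[0.181, -0.131, 0.022], 0, 0.06],
  [[0.181, -0.131, 0.03], 0, 0.06],
  [[0.181, -0.131, 0.03], 0, 0.06],
  [[0.181, -0.131, 0.03], 0, 0.06],
])

```text
time_s: 26.1
position: [0.6269, 0.1546, 0.1315]
tool_rot: [[1.0, 0.0, -0.0], [0.0, -1.0, -0.0], [-0.0, 0.0, -1.0]]
ft_force: [0.4, -1.9, -0.4]
grip_width: 0.067
gripper_force: 34.4
```

```bash
python3 lid.py 68; python3 rim.py wide scene,wrist
```

```text
tcp [0.6269 0.1546 0.1315] w 0.06699049483884341 f [ 0.4 -1.9 -0.4] t 26.1
plane slope deg [-0.05  0.09] z at tcp 0.1524 rel 0.0209 11289 11878
top bbox mid [0.626  0.1546 0.1524] [0.0685 0.0908 0.0025]
scene wide 300 [0.6258 0.1554] rimbbox [0.6379 0.1441 0.1108] [0.0205 0.0193 0.0034]
wrist wide 179 [0.6264 0.1551] rimbbox
```

Call:
drive_tool([
  [[0, -0.0005, 0.008], 0, 0.06],
  [[0, -0.0005, 0.016], 0, 0.06],
  [[0, -0.0005, 0.024], 0, 0.06],
  [[0, -0.0005, 0.03], 0, 0.06],
  [[0, -0.0005, 0.033], 0, 0.06],
  [[0, -0.0005, 0.0345], 0, 0.06],
  [[0, -0.0005, 0.035], 0, 0.06],
  [[0, -0.0005, 0.035], 0, 0.06],
])

```text
time_s: 27.05
position: [0.6271, 0.1555, 0.0979]
tool_rot: [[1.0, 0.001, 0.001], [0.001, -1.0, -0.0], [0.001, 0.0, -1.0]]
ft_force: [-4.2, -1.2, 9.0]
grip_width: 0.0667
gripper_force: 35.3
```

Call:
drive_tool([
  [[0, 0, -0.0005], 0, 0.07],
  [[0, 0, -0.0005], 0, 0.075],
  [[0, 0, -0.0005], 0, 0.08],
  [[0, 0, -0.0005], 0, 0.0854],
  [[0, 0, -0.0005], 0, 0.0854],
  [[0, 0, -0.0005], 0, 0.0854],
  [[0, 0, -0.01], 0, 0.0854],
  [[0, 0, -0.03], 0, 0.0854],
  [[0, 0, -0.07], 0, 0.0854],
  [[0, 0, -0.11], 0, 0.0854],
  [[0, 0, -0.11], 0, 0.0854],
  [[0, 0, -0.11], 0, 0.0854],
])

```text
time_s: 28.25
position: [0.6272, 0.1555, 0.2076]
tool_rot: [[1.0, 0.001, 0.002], [0.001, -1.0, 0.0], [0.002, -0.0, -1.0]]
ft_force: [0.0, -0.9, -1.8]
grip_width: 0.0854
gripper_force: 0.0
```

```bash
python3 seat.py .6264 .155 .118 .034; python3 -c "
from h import *
shot('scene','end.png')"
```

```text
wrist 4694 slope deg [-0.01 -0.03] z 0.1186 mid [0.6267 0.1553 0.1186] ext [0.0673 0.0667 0.003 ]
scene 705 slope deg [-0.21  0.16] z 0.1165 mid [0.6264 0.1546 0.1165] ext [0.0678 0.0685 0.0032]
top 158 slope deg [-0.17  3.37] z 0.1189 mid [0.6253 0.1348 0.1177] ext [0.0581 0.0211 0.0036]
```

View pics/end.png

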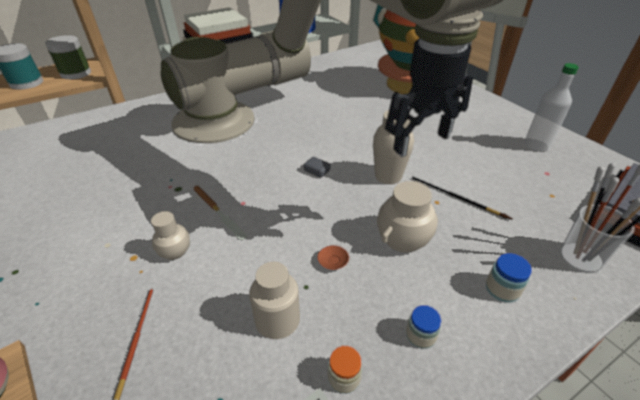

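The small (163,222), straight (272,278) and wide (411,198) jars are capped. The tall jar's lid is behind the gripper, but it measured level and seated. The gripper is clear.

```bash
python3 -c "
from rig import env
print(env.close_job())"
```

```text
the job is handed in; nothing more can be done
None
```

I took the pile apart and put all four lids on their matching jars. Each measured level at its seated height, and the job was handed in at about 28 s with the gripper clear.

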